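# Load the finishing kit, slide it to the dock, cover it and bring the lamp over

### The job

Swing the magnifier lamp aside so that no part of it hangs over the dock, and put every kit piece on the bench (yellow brush, green squeegee, white and red carton, cork sanding block, grey block; only some of them may be there) into the blue tray while it is still on the packing board, each right down (upright or on its side) on the tray's floor. Then slide the loaded tray, without lifting, tipping or letting it sag into the gap, across onto the dock, right up to and square with the orange end stop, and fold the dock's clear cover down fully shut over it. Finally swing the lamp back so that its lens is over the middle of the covered tray, for inspection. Leave the tumbler, the black tape roll and the cardboard core where they are.

Things in the scene. Friction and masses are not known exactly. Their poses are not given: they have to be found in the camera images.
- board: Packing board, a fixed plywood platform 126 (x) x 250 (y) mm on two feet, its flat top 40 mm above the bench. Origin: centre of its footprint at bench height. Its -y axis points across the gap to the dock; its -x side faces the robot. No rails.
- dock: Dock, a fixed grey platform 126 (x) x 256 (y) mm, axes parallel to the board's, flat top 39 mm above the bench, across an open gap of 65 to 85 mm from the board. Origin: centre of its footprint at bench height. Orange end stop along its -y end, 22 mm high, inner face at y = -128 mm. Two grey hinge posts 20 mm wide at x = +64 to +74, y = +-90 mm, 103 mm high.
- cover (a joint): Angle of the dock's clear hinged cover, rad: 0 = shut (level over the dock), 1.55 to 1.75 at the start (upright or leaning slightly back), limit 1.8. Turns about the dock's y axis through cover_hinge. Panel 6 mm thick, 200 mm wide, yellow 12 mm edge bar at the free edge, 130 mm from the hinge. Stiff hinge (0.19 N m): it stays where it is left, so push it (2 to 4 N) all the way down. 0.2 kg.
- cover_hinge (a point): Middle of the cover's hinge line, at dock x = +69 mm, y = 0, 106 mm above the bench. Fixed to the dock, axes parallel to the dock's.
- cover_edge (a point): Middle of the cover's free edge, 130 mm from the hinge; moves with the cover.
- lamp (a joint): Angle of the magnifier lamp's arm about its vertical post, rad, range -0.3 to 1.9. At 0 the arm points along the dock's +y (lens over the dock), growing counter-clockwise seen from above: near 1.57 it points to -x, the robot's side, well clear of the dock; from 1.1 up nothing hangs over the dock. Starts at -0.15 to 0.25. Friction 0.12 N m: it stays where it is left.
- lamp_hinge (a point): On the axis of the lamp's fixed post (24 mm thick, base disc 90 mm across) beyond the end stop, 180 mm above the bench.
- lamp_knob (a point): Grip point on the red knob, an upright pin 18 mm in diameter and 50 mm tall on top of the lens, 170 mm from the hinge axis. This point is 220 mm above the bench, 20 mm below the top of the pin. The white lens ring below it is 92 mm across, its underside about 170 mm above the bench.
- tray: Blue open tray, 112 (x) x 246 (y) x 20 (z) mm outside, walls and floor 5 mm, 0.35 kg. Origin: centre of its underside. Starts on the packing board, long side along the board's y; its -y end leads across the gap. It tips into the gap if most of the weight is at the leading end or if it is pressed down.
- brush: Yellow block brush with black bristles (rigid), 84 (x) x 34 (y) x 36 (z) mm, 0.11 kg. Origin: centre of underside. May be absent.
- squeegee: Green squeegee block with grey felt foot, 80 (x) x 32 (y) x 36 (z) mm, 0.10 kg. Origin: centre of underside. May be absent.
- carton: White carton with a red band, 72 (x) x 34 (y) x 36 (z) mm, 0.12 kg. Origin: centre of underside. May be absent.
- sander: Cork sanding block with a dark sole, 80 (x) x 34 (y) x 36 (z) mm, 0.10 kg. Origin: centre of underside. May be absent.
- block: Plain grey edge block, 78 (x) x 32 (y) x 36 (z) mm, 0.10 kg. Origin: centre of underside. May be absent.
- tumbler: Bystander: pale tumbler, 72 mm across, 150 mm tall. Leave alone.
- tape: Bystander: black roll of tape lying flat, 96 mm across, 25 mm high. Leave alone.
- core: Bystander: cardboard core standing upright, 48 mm across, 65 mm tall. Leave alone.

How it is judged:
On the way, in this order (a step that is already met when the one before it is completed fails the run):
1. lamp swung clear of the dock, and every kit piece that is there down in the tray, the tray still on the packing board (value of joint lamp above 1 rad and y of tray in the frame of board above -0.05 m and x of brush in the frame of tray between -0.05 and 0.05 m and y of brush in the frame of tray between -0.117 and 0.117 m and z of brush in the frame of tray between -0.002 and 0.028 m and x of squeegee in the frame of tray between -0.05 and 0.05 m and y of squeegee in the frame of tray between -0.117 and 0.117 m and z of squeegee in the frame of tray between -0.002 and 0.028 m and x of carton in the frame of tray between -0.05 and 0.05 m and y of carton in the frame of tray between -0.117 and 0.117 m and z of carton in the frame of tray between -0.002 and 0.028 m and x of sander in the frame of tray between -0.05 and 0.05 m and y of sander in the frame of tray between -0.117 and 0.117 m and z of sander in the frame of tray between -0.002 and 0.028 m and x of block in the frame of tray between -0.05 and 0.05 m and y of block in the frame of tray between -0.117 and 0.117 m and z of block in the frame of tray between -0.002 and 0.028 m), for 0.2 s.
2. the tray on the dock against the end stop, the cover still open (y of tray in the frame of dock between -0.02 and 0.007 m and x of tray in the frame of dock between -0.025 and 0.025 m and angle between the y axis of tray and the y axis of dock, either way round below 0.12 rad and angle between tray's own z axis and vertical below 0.03 rad and value of joint cover above 0.8 rad), for 0.2 s.
3. cover shut over the docked tray, the lamp still aside (value of joint cover below 0.06 rad and value of joint lamp above 1 rad and y of tray in the frame of dock between -0.02 and 0.007 m and x of tray in the frame of dock between -0.025 and 0.025 m and angle between the y axis of tray and the y axis of dock, either way round below 0.12 rad and angle between tray's own z axis and vertical below 0.03 rad), for 0.2 s.
4. lamp swung back, its lens over the covered tray (horizontal distance between lamp_knob and tray below 0.06 m and value of joint cover below 0.06 rad), for 0.2 s.
At the end, for the whole second after the job is handed in: Tray level on dock, within 12 mm of the end stop, 25 mm of the centre line, 0.12 rad of square; every piece present down on its floor, upright or on its side (origin under 28 mm up); cover shut (under 0.06 rad); lamp knob within 60 mm of the tray's middle in plan; tray at rest (all of step 4 and y of tray in the frame of dock between -0.02 and 0.007 m and x of tray in the frame of dock between -0.025 and 0.025 m and angle between the y axis of tray and the y axis of dock, either way round below 0.12 rad and angle between tray's own z axis and vertical below 0.03 rad and x of brush in the frame of tray between -0.05 and 0.05 m and y of brush in the frame of tray between -0.117 and 0.117 m and z of brush in the frame of tray between -0.002 and 0.028 m and x of squeegee in the frame of tray between -0.05 and 0.05 m and y of squeegee in the frame of tray between -0.117 and 0.117 m and z of squeegee in the frame of tray between -0.002 and 0.028 m and x of carton in the frame of tray between -0.05 and 0.05 m and y of carton in the frame of tray between -0.117 and 0.117 m and z of carton in the frame of tray between -0.002 and 0.028 m and x of sander in the frame of tray between -0.05 and 0.05 m and y of sander in the frame of tray between -0.117 and 0.117 m and z of sander in the frame of tray between -0.002 and 0.028 m and x of block in the frame of tray between -0.05 and 0.05 m and y of block in the frame of tray between -0.117 and 0.117 m and z of block in the frame of tray between -0.002 and 0.028 m and linear speed of tray below 0.02 m/s); the robot touches nothing.
It fails at once if the tray tips or sags (tilt over 0.1 rad) (angle between tray's own z axis and vertical above 0.1 rad).
It fails at once if the tray is lifted more than 20 mm, or drops into the gap (z of tray in the frame of board above 0.06 m or z of tray in the frame of board below 0.03 m).
It fails at once if a bystander is displaced by more than 30 mm or knocked over (distance of any of tumbler, tape, core from where it was at the start of the episode above 0.03 m or angle between any of tumbler, tape, core's own z axis and vertical above 0.5 rad).
Of brush, squeegee, carton, sander, block only 3 to 4 are there at a start; the rules pass over those that are not, and their reading is None.
At some moment in a run one of brush, squeegee, carton, sander, block may be knocked a few centimetres aside while the robot is not near it.
Once in a run the grip may slacken for a moment while it holds something.
It also fails if it takes over 184 s, if anything falls off the work surface, if the arm or the gripper's body presses on something with over 40 N, if the wrist force passes 120 N, or if a joint passes its speed limit or range.

### The arm

A 7-joint arm with a two-finger parallel gripper is mounted at the origin on the work surface. World frame = base frame: x ahead of the robot, y to its left, z up, the work surface at z = 0. Lengths are in m, angles in rad, forces in N, time in s.
With the tool pointing down it reaches from about 0.4 to 0.85 m from the base axis. Payload 10.4 kg.
Tool frame: the origin (TCP) lies midway between the tips of the shut fingers; the grasp point (between the pads) lies 19 mm behind it (r.grasp_offset is the distance from the TCP to the grasp point, in m); z points along the fingers, y is the line along which they close (so a half turn about z gives the same grasp; the last joint's range is limited). The gripper opens to 87 mm and grips with 3 to 60 N. Pads are 19 mm wide; open, the fingers measure 117 mm over their backs; the gripper's body (75 mm by 190 mm) begins 51 mm behind the grasp point.
Start: joints at [-1.159, 0.332, -0.065, 1.46, 0.022, 1.35, -0.088], TCP at [0.263, 0.567, 0.223] pointing down, gripper open.
Joint ranges: [-2.6, 2.6], [-0.5, 2.12], [-1.47, 1.34], [0.16, 2.42], [-1.27, 4.41], [0.06, 2.06], [-2.6, 2.6]. Speed limits (rad/s): [2.22, 2.22, 2.79, 2.79, 3.14, 3.14, 3.14].

### API

Orientations are given as a unit quaternion [x, y, z, w].
In Python, from bench import r gives the robot as it stands.
- The arm moves only by the tool drive_tool, never from a script. Its argument "moves" is a list that holds one entry, the list of rows, each a list of 7 numbers: the shift along the tool's x, y, z in m, then the turn, a rotation vector about the tool's x, y, z in rad, then the opening, from 0 (shut) to 1 (fully open). In form: [[[tx, ty, tz, ax, ay, az, jaw], ...]]. A call has 1 to 10 rows; each row shifts and turns the commanded pose from where the row before left it, along the tool's axes as they then stand; what a row does not reach is not made up. A row lasts 1/10 s, in which the tool goes at most 50 mm and 8.59 degrees, less where a joint would pass 70% of its speed; a pose out of reach is approached as far as the arm can. A call is refused whole if a number of a shift passes 0.05 or a number of a turn 0.15, either way. A call with a gripper value outside its range is refused whole. The fingers move at their own pace and stop on an object; "squeeze" is the grip in N (left out, the last holds). Time passes only in rows, so rows that do not move let the fingers close. It gives the time, the measured TCP pose, the force, the opening and the grip force at its end, in the units of the state.
- r.read_state(): the state, without advancing time (a new reading comes with each control period).
- r.camera(name): name is "scene" or "top" or "wrist"; returns the picture (384x512x3 uint8, red, green, blue); there is no depth.
- r.camera_info(name): a dict with "mtx" (3x3 intrinsics, pixels), "k1" (the pictures are not rectified: a ray, as slopes to the right and down, at radius r is drawn at 1 + k1 r^2 times it, then the intrinsics apply), "rvec" (rotation vector, rad) and "tvec" (3), from world to camera coordinates, as OpenCV has them; the wrist camera has in their place "T_tool_cam" (4x4, takes a point from camera to tool coordinates, whose origin is the TCP and whose axes are the flange's). Camera axes: x right, y down, z forward; pixel columns grow to the right and rows downward; lengths in m; the calibration is good to about 2 mm. A picture is of the moment at which its call begins: read the wrist's pose just before it. camera_info takes no time and is no camera call.
- r.close_job(): hands the job in; it is judged then, once.
Trained networks look in the newest picture that a camera, given by its name, has taken for a name from the list of things; names that differ only in an ending like _2 or _b are one class to them, and where a whole thing is asked for, a point or a joint stands for the part that bears it (a point fixed in the world has none). Each returns a list of dicts, best first, with "conf" (0 to 1); they miss things now and then, are a little off and sometimes report something else, mostly with a low value. They report only what shows in the picture. A call takes as long as a camera call.
- r.find_in(camera, query): "bbox" ([left, top, right, bottom] in pixels, round what is visible of it).
- r.place_of(camera, query): "at" ([column, row] in pixels: a listed point, or the origin of a listed thing).
The state is a dict: "time": time; "joint_positions": joint angles; "joint_vel": joint speeds; "joint_torque": joint torques, N m; "ee_pos": TCP position; "eef_rot": TCP orientation; "ft_force": force on the tool from outside, world axes, zero at the start; "torque": the same for the moment, N m; "width": finger opening in m; "grip_force": force on a finger pad.
Only numpy, scipy, OpenCV 4.12 (cv2) and the standard library are available. Lean on these libraries where they do the work, as an engineer would, in place of code of your own. Each camera call takes 0.05 s, during which the arm holds its last target. There are 200 camera calls.

## Working session

There is one attempt and no reset: what is moved stays moved. The work goes in short steps, Python scripts to look and compute and a tool call to move; the robot and the scene stay as the last step left them, time stands still between calls to the robot, and variables do not carry over. Pictures are saved under pics/ and viewed, at most 14 in all, crops included, and the job is handed in when it is done.

Besides the shell and the picture viewer there is one more tool, called as name([rows], argument=value, ...), one row to a line, values as JSON. drive_tool: Moves the arm, as the interface text tells. Its arguments: {"type":"object","properties":{"moves":{"type":"array"},"squeeze":{"type":"number"}},"required":["moves"]}

```bash
mkdir -p pics; ls; cat > h.py <<'E'
from bench import r
import numpy as np, cv2
from scipy.spatial.transform import Rotation as R
def cam(name):
    ci=r.camera_info(name); K=np.array(ci["mtx"]);k1=ci["k1"]
    if "rvec" in ci:
        Rm=cv2.Rodrigues(np.array(ci["rvec"],float))[0]; t=np.array(ci["tvec"],float).ravel()
        return K,k1,Rm.T,-Rm.T@t
    s=r.read_state(); T=np.array(ci["T_tool_cam"]); Rt=R.from_quat(s["eef_rot"]).as_matrix()
    return K,k1,Rt@T[:3,:3],Rt@T[:3,3]+np.array(s["ee_pos"])
def world(c,uv,z):
    K,k1,Rw,o=c
    p=cv2.undistortPoints(np.array([[uv]],float),K,np.array([k1,0,0,0,0.]))[0,0]
    d=Rw@np.array([p[0],p[1],1]); return o+d*(z-o[2])/d[2]
def pix(c,P):
    K,k1,Rw,o=c; P=Rw.T@(np.array(P)-o); a=P[:2]/P[2]; a=a*(1+k1*(a@a)); return K[:2,:2]@a+K[:2,2]
def save(name,fn,img=None,scale=1):
    img=r.camera(name) if img is None else img
    cv2.imwrite("pics/"+fn,cv2.cvtColor(img,cv2.COLOR_RGB2BGR)); return img
def tool():
    s=r.read_state(); return np.array(s["ee_pos"]),R.from_quat(s["eef_rot"])
E
python3 - <<'E'
from h import *
s=r.read_state(); print(s); print(R.from_quat(s["eef_rot"]).as_matrix().round(3))
for n in("top","scene"):
    save(n,n+"0.png"); c=cam(n); print(n,c[3],c[2][:,2])
    for q,z in dict(board=0,dock=0,cover_edge=.2,lamp_knob=.22,tray=.04,brush=.0,squeegee=.0,carton=0,sander=0,block=0,tumbler=0,tape=0,core=0,cover_hinge=.106,lamp_hinge=.18).items():
        for d in r.place_of(n,q)[:2]:
            print(q,round(d["conf"],2),np.round(d["at"]),world(c,d["at"],z).round(3)[:2])
E
```

```text
pics
{'time': 0.0, 'joint_positions': array([-1.15857706,  0.33288095, -0.06469646,  1.46095439,  0.02159832,
        1.34990197, -0.08850212]), 'joint_vel': array([ 0.00024114,  0.0025125 ,  0.00109145, -0.00152157,  0.00122811,
        0.00108758,  0.00035224]), 'joint_torque': array([ 3.73886223e-04, -6.23253107e+01,  2.51035870e-02, -3.89888620e+01,
       -6.12143450e-02,  3.98853596e-02,  6.53914367e-05]), 'ee_pos': array([0.26311979, 0.56647931, 0.22174202]), 'eef_rot': array([ 2.15693376e-01,  9.76460876e-01, -7.14053329e-04, -1.23277592e-04]), 'ft_force': array([0.44283611, 0.61531584, 0.25963106]), 'torque': array([-0.0077258 , -0.06071248, -0.05660705]), 'grip_force': 0.0, 'width': 0.08728187285489257}
[[-0.907  0.421 -0.001]
 [ 0.421  0.907 -0.001]
 [-0.    -0.001 -1.   ]]
top [0.47512809 0.02305211 1.084053  ] [ 0.14388436 -0.03587653 -0.98894396]
dock 0.92 [291. 211.] [ 0.581 -0.144]
cover_edge 0.72 [309. 167.] [ 0.675 -0.161]
cover_edge 0.64 [295. 209.] [ 0.565 -0.123]
lamp_knob 0.63 [320. 221.] [ 0.534 -0.183]
tray 0.84 [189. 203.] [0.598 0.168]
brush 0.32 [310. 260.]
[... 422 characters left out ...]
.45 [162. 251.] [0.459 0.215]
scene [1.17827774 0.34046393 1.02443683] [-0.52575099 -0.31175088 -0.79145264]
board 0.69 [196. 172.] [ 0.529 -0.292]
board 0.67 [244. 278.] [0.789 0.058]
dock 0.97 [224. 201.] [ 0.588 -0.139]
cover_edge 0.68 [199. 170.] [ 0.645 -0.166]
lamp_knob 0.77 [214. 138.] [ 0.536 -0.186]
lamp_knob 0.54 [246. 276.] [0.867 0.12 ]
tray 0.94 [313. 240.] [0.605 0.184]
squeegee 0.61 [386. 237.] [0.464 0.371]
squeegee 0.23 [323. 303.] [0.748 0.286]
sander 0.72 [373. 275.] [0.603 0.379]
sander 0.51 [310. 248.] [0.608 0.181]
block 0.77 [348. 217.] [0.449 0.241]
tumbler 0.61 [322. 301.] [0.744 0.281]
tape 0.82 [234. 160.] [ 0.421 -0.205]
lamp_hinge 0.65 [166. 135.] [ 0.565 -0.35 ]
```

```bash
python3 - <<'E'
from h import *
for n in("top0","scene0"):
    im=cv2.imread(f"pics/{n}.png"); 
    im=im[110:320,90:430] if n=="top0" else im[90:340,130:450]
    cv2.imwrite(f"pics/{n}c.png",cv2.resize(im,(800,int(800*im.shape[0]/im.shape[1])) if n=="top0" else (760,594),interpolation=2))
E
```

```text
(no output)
```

View pics/top0c.png

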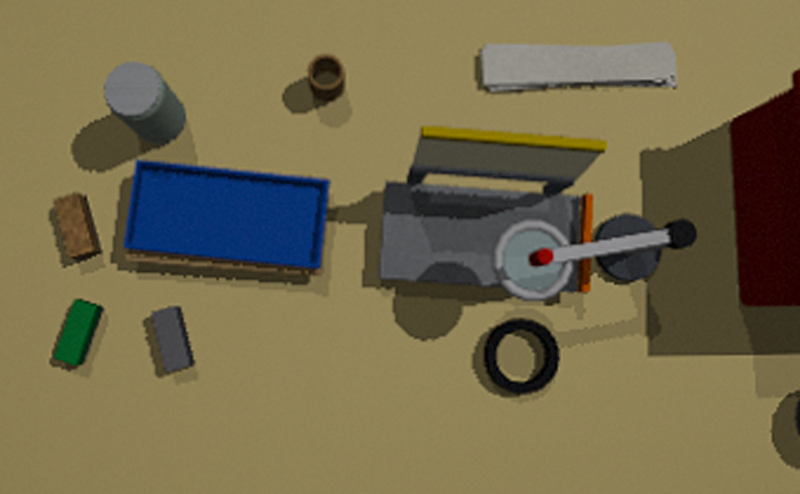

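View pics/scene0c.png

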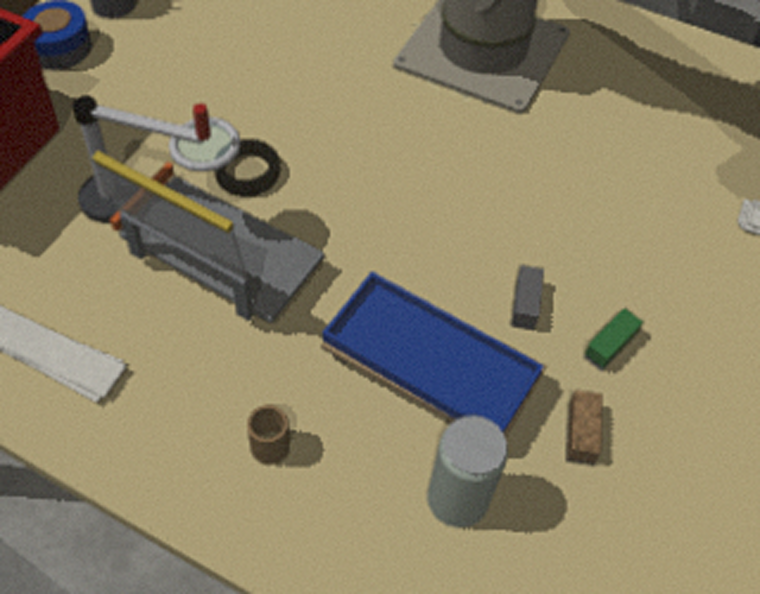

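Three pieces are present: sander at top-crop (77,226), squeegee (77,333) and grey block (170,340). The tray is empty, the lens hangs over the dock, and the cover is open. Next I'll refine the poses by colour.

```bash
cat >> h.py <<'E'
def rect(c,mask,z,roi=None):
    "min-area rectangle (centre, sizes, angle of long axis rad) of biggest blob projected at z"
    n,l,st,_=cv2.connectedComponentsWithStats(mask.astype(np.uint8)); 
    if n<2: return None
    i=1+np.argmax(st[1:,4]); cn=max(cv2.findContours((l==i).astype(np.uint8),0,1)[0],key=len)[:,0]
    P=np.array([world(c,p,z)[:2] for p in cn],np.float32); (ce,sz,a)=cv2.minAreaRect(P*1000)
    a=np.deg2rad(a); 
    if sz[0]<sz[1]: a+=np.pi/2; sz=sz[::-1]
    a=(a+np.pi/2)%np.pi-np.pi/2
    return (np.array(ce)/1000).round(4),np.round(sz,1),round(a,3)
def masks(im):
    h=cv2.cvtColor(im,cv2.COLOR_RGB2HSV).astype(int); H,S,V=h[...,0],h[...,1],h[...,2]
    return dict(tray=(H>100)&(H<130)&(S>120)&(V>40),squeegee=(H>45)&(H<85)&(S>100),orange=(H<12)&(S>170)&(V>120),red=((H<6)|(H>174))&(S>190)&(V>90),yellow=(H>24)&(H<32)&(S>180)&(V>110),grey=(S<50)&(V>40)&(V<140)), h
E
python3 - <<'E'
from h import *
for n in("top0","scene0"):
    im=cv2.cvtColor(cv2.imread(f"pics/{n}.png"),cv2.COLOR_BGR2RGB); c=cam(n[:-1]); m,h=masks(im)
    print(n,"tray",rect(c,m["tray"],.06)); print("sq",rect(c,m["squeegee"],.036)); 
    print("or",rect(c,m["orange"],.061)); print("ye",rect(c,m["yellow"],.236))
    for q in("sander","block","squeegee"):
        d=r.find_in(n[:-1],q)[0]; print(q,d["conf"],np.round(d["bbox"])); b=[int(v) for v in d["bbox"]]
        u,v=(b[0]+b[2])//2,(b[1]+b[3])//2; print(h[v,u],h[b[1]-3,b[0]-3])
    if n=="top0":
        g=m["grey"].copy(); g[:, :155]=0; g[:,180:]=0; g[:235]=0; print("block",rect(c,g,.036))
        for p in [(248,186),(333,193),(252,230)]: print(world(c,p,.039))
E
```

```text
top0 tray (array([0.6024, 0.1749]), array([246. , 111.7]), np.float64(1.473))
sq (array([0.4537, 0.363 ]), array([80.4, 37.2]), np.float64(-0.286))
or (array([ 0.645 , -0.7203]), array([318.7, 272.4]), np.float64(-0.009))
ye (array([ 0.6652, -0.153 ]), array([198. ,   9.6]), np.float64(1.504))
sander 0.81 [112. 191. 131. 223.]
[ 16 141 105] [ 23 103 143]
block 0.63 [152. 242. 173. 271.]
[90  4 72] [ 23 102 145]
squeegee 0.6 [116. 236. 134. 265.]
[ 71 229  87] [ 23 104 142]
block (array([0.4471, 0.2444]), array([77. , 33.6]), np.float64(0.278))
[ 0.65131099 -0.00814885  0.039     ]
[ 0.63209553 -0.26897127  0.039     ]
[ 0.51839642 -0.02061752  0.039     ]
scene0 tray (array([-0.7401,  0.1887]), array([714.7, 483.7]), np.float64(-0.0))
sq (array([-0.2207, -1.3952]), array([444.4, 154.5]), np.float64(1.335))
or (array([ 0.5209, -0.7838]), array([327.2, 276.5]), np.float64(-0.002))
ye None
sander 0.85 [368. 257. 385. 286.]
[ 16 110 135] [21 81 94]
block 0.72 [344. 202. 358. 230.]
[ 0  5 94] [ 22  78 169]
squeegee 0.86 [376. 223. 401. 246.]
[ 63 107 105] [ 22  78 166]
```

drive_tool([
  [[-0.043,-0.0175,0,0,0,0,1],[-0.043,-0.0175,0,0,0,0,1],[-0.043,-0.0175,0,0,0,0,1],[-0.043,-0.0175,0,0,0,0,1],[-0.043,-0.0175,0,0,0,0,1],[-0.043,-0.0175,0,0,0,0,1],[0,0,0,0,0,-0.149,1],[0,0,0,0,0,0,1],[0,0,0,0,0,0,1]],
])

```text
time: 2.8
ee_pos: [0.4523, 0.3639, 0.2225]
eef_rot: [0.144, 0.99, 0.0, -0.0]
ft_force: [-0.5, 0.2, 0.4]
width: 0.0869
grip_force: 0.0
```

```bash
python3 - <<'E'
from h import *
im=save("wrist","w1.png"); c=cam("wrist"); print(c[3],tool()[0]); print(tool()[1].as_matrix().round(3))
m,h=masks(im); print("sq",rect(c,m["squeegee"],.036))
for q in("sander","block","squeegee","tray"):
    for d in r.find_in("wrist",q)[:1]: print(q,d["conf"],np.round(d["bbox"]))
    for d in r.place_of("wrist",q)[:1]: print(q,d["conf"],np.round(d["at"]),world(c,d["at"],0.04*(q=="tray")))
E
```

```text
[0.38357497 0.38504755 0.38469726] [0.45204266 0.36416683 0.22253183]
[[-0.959  0.283 -0.   ]
 [ 0.283  0.959  0.001]
 [ 0.001  0.    -1.   ]]
sq (array([0.4555, 0.3714]), array([78.2, 30.1]), np.float64(-0.3))
sander 0.77 [289. 251.] [ 5.90744735e-01  3.78945700e-01 -5.55111512e-17]
block 0.78 [145. 164. 198. 222.]
block 0.59 [177. 192.] [0.4516371  0.24598592 0.        ]
squeegee 0.79 [248. 148. 272. 208.]
squeegee 0.63 [259. 172.] [0.45766632 0.36885625 0.        ]
tray 0.68 [151. 276. 249. 307.]
tray 0.74 [164. 308.] [0.60817357 0.176022   0.04      ]
```

View pics/w1.png

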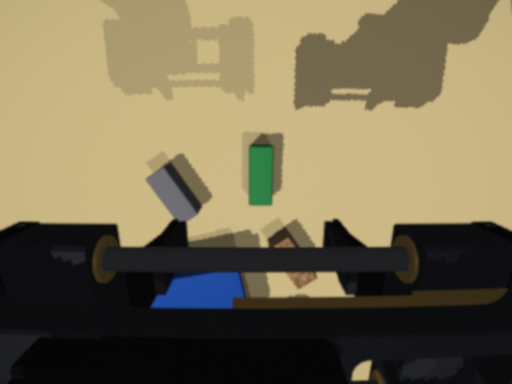

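drive_tool([
  [[-0.0025,0.006,0.0425,0,0,0.014,1],[0,0,0.0425,0,0,0,1],[0,0,0.0425,0,0,0,1],[0,0,0.0425,0,0,0,1],[0,0,0.0425,0,0,0,1],[0,0,0,0,0,0,0.8],[0,0,0,0,0,0,0],[0,0,0,0,0,0,0],[0,0,0,0,0,0,0],[0,0,0,0,0,0,0]],
], squeeze=25)

```text
time: 4.25
ee_pos: [0.458, 0.3688, 0.0118]
eef_rot: [0.149, 0.989, 0.001, 0.001]
ft_force: [-0.1, 0.0, 0.3]
width: 0.0547
grip_force: 0.0
```

drive_tool([
  [[0,0,0,0,0,0,0],[0,0,-0.04,0,0,0,0],[0,0,-0.04,0,0,0,0],[0,0,-0.04,0,0,0,0],[0,0,0,0,0,-0.1,0],[0,0,0,0,0,-0.1,0],[0,0,0,0,0,0,0]],
])

```text
time: 4.95
ee_pos: [0.4572, 0.3681, 0.1307]
eef_rot: [0.049, 0.999, 0.0, 0.0]
ft_force: [-1.1, -0.8, 0.3]
width: 0.0026
grip_force: 0.0
```

The fingers hadn't closed yet when I lifted, so I need to wait longer. I'll locate the squeegee again.

drive_tool([
  [[0,0,-0.04,0,0,0,1],[0,0,-0.03,0,0,0,1],[0,0,0,0,0,0,1],[0,0,0,0,0,0,1],[0,0,0,0,0,0,1],[0,0,0,0,0,0,1]],
])

```text
time: 5.55
ee_pos: [0.4566, 0.3676, 0.1987]
eef_rot: [0.05, 0.999, -0.001, -0.001]
ft_force: [1.0, 0.2, 0.0]
width: 0.0429
grip_force: 0.0
```

```bash
python3 - <<'E'
from h import *
im=save("wrist","w2.png"); c=cam("wrist"); print(tool()[0]); print(tool()[1].as_matrix().round(3))
m,h=masks(im); print("sq",rect(c,m["squeegee"],.036)); print("sq",rect(c,m["squeegee"],.0),m["squeegee"].sum())
im=save("top","t2.png"); c=cam("top"); m,h=masks(im); print("sq",rect(c,m["squeegee"],.036))
E
```

```text
[0.45667689 0.36764615 0.19887133]
[[-0.995  0.1   -0.001]
 [ 0.1    0.995 -0.001]
 [ 0.001 -0.001 -1.   ]]
sq (array([0.4558, 0.3711]), array([78.9, 30.2]), np.float64(-0.302))
sq (array([0.4635, 0.3706]), array([87.6, 33.6]), np.float64(-0.302)) 1576
sq (array([0.4663, 0.3462]), array([66.1, 31. ]), np.float64(0.292))
```

View pics/w2.png

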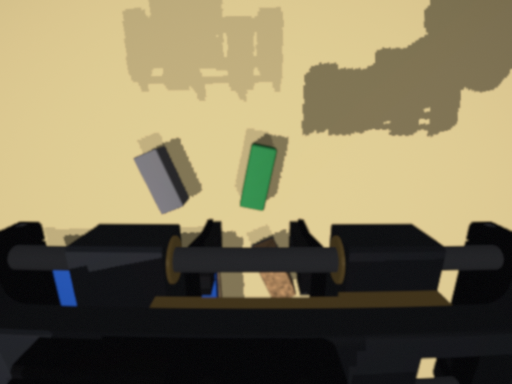

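The squeegee is untouched at (258,177) in the wrist picture, at world (0.456, 0.371).

drive_tool([
  [[0.001,0.0035,0.038,0,0,0.1,0.7],[0,0,0.038,0,0,0.1,0.7],[0,0,0.038,0,0,0,0.7],[0,0,0.038,0,0,0,0.7],[0,0,0.037,0,0,0,0.7],[0,0,0,0,0,0,0],[0,0,0,0,0,0,0],[0,0,0,0,0,0,0],[0,0,0,0,0,0,0],[0,0,0,0,0,0,0]],
])

```text
time: 6.65
ee_pos: [0.4573, 0.3722, 0.0129]
eef_rot: [0.149, 0.989, 0.001, 0.001]
ft_force: [-2.6, -2.5, 7.4]
width: 0.0317
grip_force: 25.0
```

drive_tool([
  [[0,0,0,0,0,0,0],[0,0,0,0,0,0,0],[0,0,0,0,0,0,0],[0,0,0,0,0,0,0]],
])

```text
time: 7.05
ee_pos: [0.4573, 0.3722, 0.0129]
eef_rot: [0.149, 0.989, 0.001, 0.001]
ft_force: [-0.7, -0.4, 7.4]
width: 0.0323
grip_force: 25.0
```

drive_tool([
  [[0,0,-0.04,0,0,0,0],[0,0,-0.04,0,0,0,0],[0,0,-0.04,0,0,-0.1,0],[0,0,0,0,0,-0.103,0],[-0.033,-0.021,0,0,0,0,0],[-0.033,-0.021,0,0,0,0,0],[-0.033,-0.021,0,0,0,0,0],[-0.033,-0.021,0,0,0,0,0],[-0.033,-0.021,0,0,0,0,0],[0,0,0,0,0,0,0]],
], squeeze=35)

```text
time: 8.05
ee_pos: [0.6148, 0.2448, 0.1316]
eef_rot: [0.052, 0.999, -0.001, 0.002]
ft_force: [0.1, 0.6, -1.0]
width: 0.0319
grip_force: 35.0
```

```bash
python3 - <<'E'
from h import *
im=save("wrist","w3.png"); c=cam("wrist"); print(tool()[0]); print(tool()[1].as_matrix().round(3))
m,h=masks(im); print(rect(c,m["tray"],.06))
d=r.place_of("wrist","tray");print([(world(c,x["at"],.04).round(3),x["conf"]) for x in d[:1]])
E
```

```text
[0.61266892 0.24786355 0.13142078]
[[-0.995  0.102  0.001]
 [ 0.102  0.995 -0.001]
 [-0.001 -0.001 -1.   ]]
(array([0.5998, 0.1827]), array([245.2, 103.7]), np.float64(1.476))
[(array([0.605, 0.182, 0.04 ]), 0.97)]
```

View pics/w3.png

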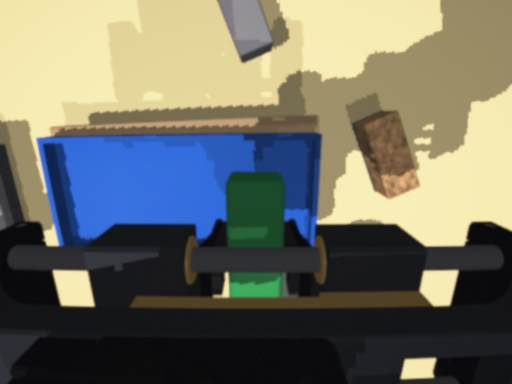

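```bash
python3 - <<'E'
from h import *
c=cam("wrist"); a=world(c,(40,141),.06)[:2];b=world(c,(320,135),.06)[:2]; print(a,b,np.linalg.norm(b-a)); u=(b-a)/np.linalg.norm(b-a); print((a+b)/2+.056*np.array([u[1],-u[0]]),np.arctan2(u[1],u[0]))
for p in [(385,115),(365,120),(398,110),(415,187),(385,195)]: print(world(c,p,.036))
E
```

```text
[0.53976563 0.07047314] [0.55961848 0.31041812] 0.24076487954742218
[0.60550135 0.18582801] 1.48824518719819
[0.54900677 0.37628824 0.036     ]
[0.55187331 0.35773709 0.036     ]
[0.54556945 0.38832703 0.036     ]
[0.62040117 0.4079346  0.036     ]
[0.6256798  0.37803149 0.036     ]
```

drive_tool([
  [[0,0,0.03,0,0,0,0],[0,0,0.03,0,0,0,0],[0,0,0.011,0,0,0,0],[0,0,0,0,0,0,0],[0,0,0,0,0,0,0.5],[0,0,0,0,0,0,0.5],[0,0,0,0,0,0,0.5],[0,0,0,0,0,0,0.5],[0,0,-0.03,0,0,0,0.5],[0,0,-0.04,0,0,0,1]],
])

```text
time: 9.15
ee_pos: [0.6092, 0.2506, 0.1289]
eef_rot: [0.048, 0.999, -0.001, -0.002]
ft_force: [1.3, 0.2, 0.2]
width: 0.0461
grip_force: 0.0
```

```bash
python3 - <<'E'
from h import *
im=save("wrist","w4.png"); c=cam("wrist"); print(tool()[0],tool()[1].as_matrix()[:,0].round(3))
m,h=masks(im); print(rect(c,m["squeegee"],.081))
H,S,V=h[...,0],h[...,1],h[...,2]
for q in("sander","block","tray"):
    for d in r.find_in("wrist",q)[:1]:
        b=[int(v) for v in d["bbox"]]; print(q,d["conf"],b)
    for d in r.place_of("wrist",q)[:1]: print(q,d["conf"],np.round(d["at"]),world(c,d["at"],0.04*(q=="tray")))
E
```

```text
[0.61293487 0.25205585 0.13817346] [-0.995  0.097 -0.006]
(array([0.613 , 0.2552]), array([78.9, 31.9]), np.float64(-0.112))
sander 0.92 [347, 122, 414, 206]
sander 0.94 [374. 160.] [0.60016856 0.3867537  0.        ]
block 0.67 [211, 0, 265, 69]
block 0.77 [237.  24.] [0.45200609 0.25035953 0.        ]
tray 0.77 [29, 139, 317, 246]
tray 0.67 [178. 199.] [0.61335873 0.17598978 0.04      ]
```

View pics/w4.png

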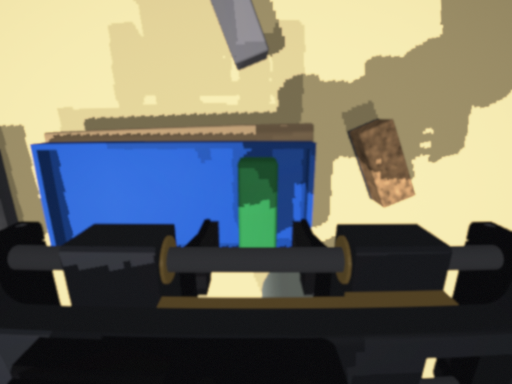

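```bash
python3 - <<'E'
from h import *
im=cv2.cvtColor(cv2.imread("pics/w4.png"),cv2.COLOR_BGR2RGB); c=cam("wrist"); m,h=masks(im)
H,S,V=h[...,0],h[...,1],h[...,2]; print(h[160,380],h[195,390],h[160,440],h[110,360])
k=(S>120)&(H<20)&(V>50); k[:,:335]=0;k[:,425:]=0;k[:105]=0;k[215:]=0; print(k.sum(),rect(c,k,.036))
n,l,st,_=cv2.connectedComponentsWithStats(k.astype(np.uint8));print(st[1:4])
im=cv2.cvtColor(cv2.imread("pics/t2.png"),cv2.COLOR_BGR2RGB); c=cam("top"); m,h=masks(im);H,S,V=h[...,0],h[...,1],h[...,2]
k=(S>120)&(H<20)&(V>50); k[:,:105]=0;k[:,138:]=0;k[:185]=0;k[230:]=0; print(k.sum(),rect(c,k,.036))
print(tool()[0])
E
```

```text
[ 15 117 188] [ 15 118 195] [ 25  72 244] [ 22  86 119]
2 (array([0.5703, 0.3723]), array([0., 0.]), np.float64(0.0))
[[381 141   1   1   1]
 [381 198   1   1   1]]
342 (array([0.5896, 0.372 ]), array([79.6, 40.6]), np.float64(0.325))
[0.6098469  0.25095205 0.12878886]
```

drive_tool([
  [[0.0085,0.0315,0,0,0,0,1],[0.0085,0.0315,0,0,0,0,1],[0.0085,0.0315,0,0,0,0,1],[0.0085,0.0315,0,0,0,0,1],[0,0,0,0,0,-0.13,1],[0,0,0,0,0,-0.13,1],[0,0,0,0,0,-0.13,1],[0,0,0,0,0,0,1],[0,0,0,0,0,0,1]],
])

```text
time: 10.4
ee_pos: [0.5886, 0.3795, 0.1292]
eef_rot: [-0.144, 0.99, -0.0, -0.001]
ft_force: [-0.1, -0.5, 0.4]
width: 0.0874
grip_force: 0.0
```

```bash
python3 - <<'E'
from h import *
im=save("wrist","w5.png"); c=cam("wrist"); print(tool()[0]); print(tool()[1].as_matrix().round(3))
for q in("sander",):
    for d in r.find_in("wrist",q)[:1]:
        b=[int(v) for v in d["bbox"]]; print(q,d["conf"],b)
    for d in r.place_of("wrist",q)[:1]: print(q,d["conf"],np.round(d["at"]),world(c,d["at"],0.04*(q=="tray")))
E
```

```text
[0.58865871 0.37962885 0.12938734]
[[-0.958 -0.285 -0.001]
 [-0.285  0.958 -0.   ]
 [ 0.001 -0.    -1.   ]]
sander 0.85 [254. 190.] [0.59458156 0.38022893 0.        ]
```

View pics/w5.png

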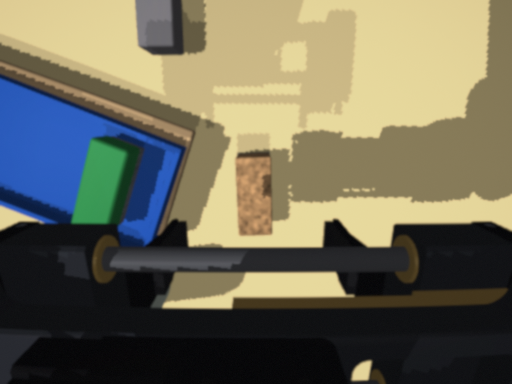

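The sander is at (254,193), aligned with and centred between the fingers. I'll descend and grip.

drive_tool([
  [[-0.003,0,0.039,0,0,0,0.8],[0,0,0.039,0,0,0,0.7],[0,0,0.038,0,0,0,0.7],[0,0,0,0,0,0,0],[0,0,0,0,0,0,0],[0,0,0,0,0,0,0],[0,0,0,0,0,0,0],[0,0,0,0,0,0,0],[0,0,0,0,0,0,0],[0,0,0,0,0,0,0]],
])

```text
time: 11.55
ee_pos: [0.5929, 0.3813, 0.0163]
eef_rot: [-0.146, 0.989, 0.001, 0.001]
ft_force: [-1.4, -0.9, 7.5]
width: 0.0335
grip_force: 34.9
```

drive_tool([
  [[0,0,0,0,0,0,0],[0,0,-0.04,0,0,0,0],[0,0,-0.04,0,0,0,0],[0,0,-0.04,0,0,0.13,0],[0,0,0,0,0,0.13,0],[0,0,0,0,0,0.13,0],[0,0,0,0,0,0,0],[0,0,0,0,0,0,0]],
])

```text
time: 12.35
ee_pos: [0.5916, 0.3807, 0.1342]
eef_rot: [0.046, 0.999, -0.0, 0.0]
ft_force: [-0.3, 0.6, -0.8]
width: 0.0337
grip_force: 34.9
```

drive_tool([
  [[-0.006,-0.038,0,0,0,0,0],[-0.006,-0.038,0,0,0,0,0],[-0.006,-0.038,0,0,0,0,0],[-0.006,-0.038,0,0,0,0,0],[-0.007,-0.038,0,0,0,-0.008,0],[0,0,0,0,0,0,0],[0,0,0,0,0,0,0],[0,0,0.03,0,0,0,0],[0,0,0,0,0,0,0]],
])

```text
time: 13.25
ee_pos: [0.6018, 0.1896, 0.1005]
eef_rot: [0.043, 0.999, -0.001, -0.003]
ft_force: [-1.3, 0.3, -2.2]
width: 0.0338
grip_force: 34.9
```

drive_tool([
  [[0,0,0.03,0,0,0,0],[0,0,0.01,0,0,0,0],[0,0,0.001,0,0,0,0],[0,0,0,0,0,0,0]],
])

```text
time: 13.65
ee_pos: [0.6045, 0.1891, 0.0639]
eef_rot: [0.044, 0.999, 0.0, 0.0]
ft_force: [-0.8, -0.6, -0.6]
width: 0.0339
grip_force: 35.0
```

drive_tool([
  [[0,0,0,0,0,0,0.5],[0,0,0,0,0,0,0.5],[0,0,0,0,0,0,0.5],[0,0,0,0,0,0,0.5],[0,0,-0.03,0,0,0,0.5],[0,0,-0.04,0,0,0,1],[0,0,0,0,0,0,1],[0,0,0,0,0,0,1]],
])

```text
time: 14.45
ee_pos: [0.6049, 0.1888, 0.1342]
eef_rot: [0.044, 0.999, 0.001, 0.001]
ft_force: [0.3, -1.1, -0.9]
width: 0.0601
grip_force: 0.0
```

```bash
python3 - <<'E'
from h import *
im=save("wrist","w6.png"); c=cam("wrist"); print(tool()[0],tool()[1].as_matrix()[:,0].round(3))
m,h=masks(im); print(rect(c,m["squeegee"],.081))
for q in("sander","block","tray"):
    for d in r.place_of("wrist",q)[:1]: print(q,d["conf"],np.round(d["at"]),world(c,d["at"],dict(sander=.045,block=0,tray=.04)[q]))
im=save("top","t6.png"); c=cam("top");m,h=masks(im); g=m["grey"].copy(); g[:, :155]=0; g[:,180:]=0; g[:235]=0; print("block",rect(c,g,.036), rect(c,m["tray"],.06))
E
```

```text
[0.60411447 0.18856861 0.13287375] [-0.996  0.089  0.   ]
(array([0.606 , 0.2495]), array([79.2, 34.8]), np.float64(-0.089))
sander 0.77 [254. 196.] [0.60437011 0.18830227 0.045     ]
block 0.79 [301.  23.] [0.44770902 0.24750612 0.        ]
tray 0.82 [244. 196.] [0.60559434 0.17778927 0.04      ]
block (array([0.3043, 0.2268]), array([396.8,  71.5]), np.float64(0.027)) (array([0.5966, 0.1122]), array([119.9, 111.1]), np.float64(1.468))
```

View pics/w6.png

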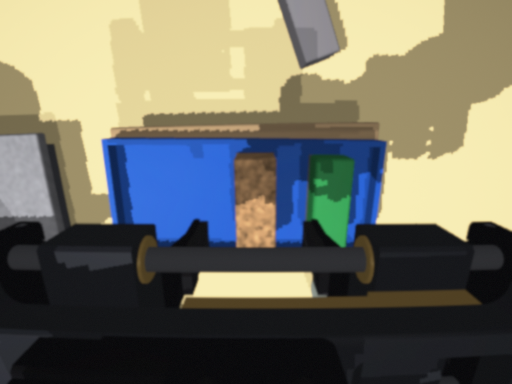

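drive_tool([
  [[0.032,0.009,0,0,0,0,1],[0.032,0.009,0,0,0,0,1],[0.032,0.009,0,0,0,0,1],[0.032,0.009,0,0,0,0,1],[0.032,0.009,0,0,0,0,1],[0,0,0,0,0,-0.122,1],[0,0,0,0,0,-0.122,1],[0,0,0,0,0,-0.122,1],[0,0,0,0,0,0,1],[0,0,0,0,0,0,1]],
])

```text
time: 15.7
ee_pos: [0.4487, 0.2474, 0.1327]
eef_rot: [-0.136, 0.991, -0.0, -0.0]
ft_force: [0.4, 0.2, 0.5]
width: 0.0869
grip_force: 0.0
```

```bash
python3 - <<'E'
from h import *
im=save("wrist","w7.png"); c=cam("wrist"); print(tool()[0],tool()[1].as_matrix()[:,0].round(3))
m,h=masks(im); k=m["grey"].copy(); k[:110]=0;k[228:]=0;k[:,:180]=0;k[:,330:]=0
k=cv2.morphologyEx(k.astype(np.uint8),cv2.MORPH_OPEN,np.ones((5,5)))
print(rect(c,k,.036))
for d in r.place_of("wrist","block")[:1]: print(d["conf"],np.round(d["at"]),world(c,d["at"],0))
for d in r.find_in("wrist","block")[:1]: print(d)
E
```

```text
[0.44876864 0.24745569 0.13272085] [-0.963 -0.27   0.001]
(array([0.4463, 0.248 ]), array([76.9, 30.6]), np.float64(0.291))
0.56 [256. 184.] [0.44848172 0.24863823 0.        ]
{'bbox': [239.4, 150.5, 274.3, 231.2], 'conf': 0.78}
```

Everything agrees, so I'll grip it.

drive_tool([
  [[0,0,0.039,0,0,-0.014,0.8],[0,0,0.039,0,0,0,0.7],[0,0,0.041,0,0,0,0.7],[0,0,0,0,0,0,0],[0,0,0,0,0,0,0],[0,0,0,0,0,0,0],[0,0,0,0,0,0,0],[0,0,0,0,0,0,0],[0,0,0,0,0,0,0],[0,0,0,0,0,0,0]],
])

```text
time: 16.85
ee_pos: [0.4498, 0.2483, 0.0157]
eef_rot: [-0.145, 0.989, 0.001, 0.001]
ft_force: [-1.8, -0.2, 7.3]
width: 0.0318
grip_force: 35.0
```

drive_tool([
  [[0,0,0,0,0,0,0],[0,0,-0.04,0,0,0,0],[0,0,-0.04,0,0,0,0],[0,0,-0.04,0,0,0.12,0],[0,0,0,0,0,0.12,0],[0,0,0,0,0,0.13,0],[0,0,0,0,0,0,0],[0,0,0,0,0,0,0]],
])

```text
time: 17.65
ee_pos: [0.4488, 0.2476, 0.1342]
eef_rot: [0.037, 0.999, 0.0, 0.0]
ft_force: [-0.3, -0.9, -0.9]
width: 0.0316
grip_force: 35.0
```

drive_tool([
  [[-0.032,-0.022,0,0,0,0,0],[-0.032,-0.022,0,0,0,0,0],[-0.032,-0.022,0,0,0,0,0],[-0.032,-0.022,0,0,0,0,0],[-0.031,-0.022,0,0,0,-0.015,0],[0,0,0,0,0,0,0],[0,0,0,0,0,0,0],[0,0,0.03,0,0,0,0],[0,0,0,0,0,0,0]],
])

```text
time: 18.55
ee_pos: [0.5957, 0.1264, 0.1007]
eef_rot: [0.03, 1.0, -0.001, -0.003]
ft_force: [-0.4, 1.4, -1.3]
width: 0.0319
grip_force: 35.0
```

drive_tool([
  [[0,0,0.03,0,0,0,0],[0,0,0.01,0,0,0,0],[0,0,0.002,0,0,0,0],[0,0,0,0,0,0,0]],
])

```text
time: 18.95
ee_pos: [0.5988, 0.1259, 0.0628]
eef_rot: [0.031, 1.0, 0.0, 0.0]
ft_force: [-1.0, -0.7, -0.2]
width: 0.0318
grip_force: 35.0
```

drive_tool([
  [[0,0,0,0,0,0,0.5],[0,0,0,0,0,0,0.5],[0,0,0,0,0,0,0.5],[0,0,0,0,0,0,0.5],[0,0,-0.04,0,0,0,0.5],[0,0,-0.05,0,0,0,1],[0,0,-0.05,0,0,0,1],[0,0,-0.05,0,0,0,1],[0,0,0,0,0,0,1],[0,0,0,0,0,0,1]],
])

```text
time: 19.95
ee_pos: [0.5993, 0.1255, 0.2534]
eef_rot: [0.032, 0.999, 0.001, 0.001]
ft_force: [-0.3, 0.0, -0.8]
width: 0.0758
grip_force: 0.0
```

```bash
python3 - <<'E'
from h import *
im=save("wrist","w8.png"); c=cam("wrist"); print(tool()[0],tool()[1].as_matrix()[:,0].round(3))
for q in("sander","block","squeegee","tray","brush","carton"):
    for d in r.place_of("wrist",q)[:1]: print(q,d["conf"],np.round(d["at"]),world(c,d["at"],.04 if q=="tray" else .045))
ct=cam("top"); im=save("top","t8.png"); m,h=masks(im); print("red",rect(ct,m["red"],.24))
for n in("top","scene"):
    if n=="scene": save(n,"s8.png")
    for q,z in dict(lamp_knob=.22,lamp_hinge=.18,cover_hinge=.106,dock=0).items():
        for d in r.place_of(n,q)[:1]: print(n,q,round(d["conf"],2),world(cam(n),d["at"],z).round(3)[:2])
E
```

```text
[0.59854718 0.125414   0.25168295] [-0.998  0.064  0.   ]
sander 0.86 [301. 172.] [0.60334769 0.18887466 0.045     ]
block 0.7 [255. 172.] [0.59910934 0.12515809 0.045     ]
squeegee 0.87 [347. 175.] [0.61113269 0.25226663 0.045     ]
tray 0.81 [293. 174.] [0.60706841 0.17821059 0.04      ]
red (array([ 0.6144, -0.5906]), array([266.6, 228. ]), np.float64(0.002))
top lamp_knob 0.63 [ 0.546 -0.186]
top cover_hinge 0.3 [ 0.581 -0.131]
top dock 0.63 [ 0.583 -0.15 ]
scene lamp_hinge 0.9 [ 0.553 -0.356]
scene cover_hinge 0.79 [ 0.651 -0.143]
scene dock 0.91 [ 0.587 -0.147]
```

View pics/w8.png

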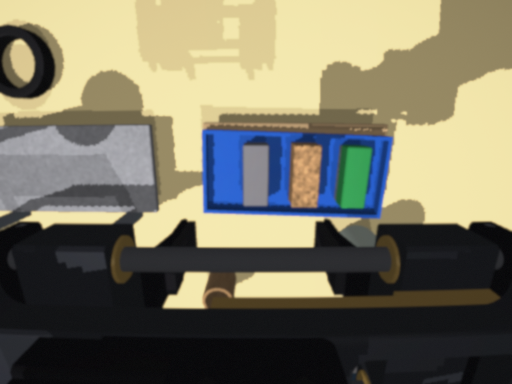

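```bash
python3 - <<'E'
from h import *
c=cam("wrist")
P=[world(c,p,.06)[:2] for p in[(204,129),(392,136),(381,217),(204,211)]]
print("tray",np.round(P,4),np.mean(P,0)); u=P[1]-P[0]+P[2]-P[3]; print(np.arctan2(u[1],u[0]),np.linalg.norm(u)/2)
a,b=world(c,(154,124),.039)[:2],world(c,(158,210),.039)[:2]; print("dock",a,b,np.linalg.norm(b-a),np.arctan2(*(b-a)[::-1])); u=(b-a)/np.linalg.norm(b-a); print("dock centre",(a+b)/2+.128*np.array([u[1],-u[0]]))
im=cv2.imread("pics/t8.png")[130:290,150:420]; cv2.imwrite("pics/t8c.png",cv2.resize(im,(800,474),interpolation=2))
E
```

```text
tray [[0.5377 0.0651]
 [0.5607 0.3044]
 [0.6709 0.2964]
 [0.6465 0.0529]] [0.60394374 0.17969644]
1.4729961737688506 0.24254388442236424
dock [ 0.52711108 -0.00518967] [ 0.64798707 -0.01851392] 0.12160813734425202 -0.10978752026989361
dock centre [ 0.57352449 -0.13908115]
```

drive_tool([
  [[0,0,-0.04,0,0,0,1],[0.008,-0.045,0,0,0,0,1],[0.008,-0.045,0,0,0,0,1],[0.008,-0.045,0,0,0,0,1],[0.008,-0.045,0,0,0,0,1],[0.008,-0.045,0,0,0,0,1],[0,0,0,0,0,0,1],[0,0,0,0,0,0,1]],
])

```text
time: 21.6
ee_pos: [0.5442, -0.0976, 0.2923]
eef_rot: [0.033, 0.999, 0.0, 0.0]
ft_force: [0.3, 1.0, 0.1]
width: 0.087
grip_force: 0.0
```

```bash
python3 - <<'E'
from h import *
im=save("wrist","w9.png"); c=cam("wrist"); print(tool()[0],tool()[1].as_matrix()[:,0].round(3))
for q,z in dict(lamp_knob=.22,lamp_hinge=.18,dock=0,cover_edge=.236).items():
    for d in r.place_of("wrist",q)[:1]: print(q,d["conf"],np.round(d["at"]),world(c,d["at"],z))
E
```

```text
[ 0.54457095 -0.09602177  0.29208872] [-0.998  0.064 -0.   ]
lamp_knob 0.79 [165. 202.] [ 0.54146879 -0.17649971  0.22      ]
lamp_hinge 0.57 [ 34. 228.] [ 0.57361779 -0.34461882  0.18      ]
dock 0.87 [226. 185.] [ 0.58251844 -0.14768046  0.        ]
```

View pics/w9.png

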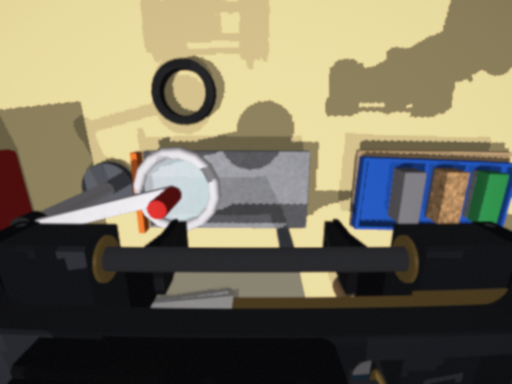

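drive_tool([
  [[-0.001,-0.043,0,0,0,0,1],[0,-0.043,0,0,0,0,1],[0,0,0,0,0,0,1],[0,0,0,0,0,0,1],[0,0,0.042,0,0,0,1],[0,0,0.042,0,0,0,1],[0,0,0,0,0,0,1]],
], squeeze=12)

```text
time: 22.55
ee_pos: [0.5377, -0.1794, 0.2029]
eef_rot: [0.03, 1.0, 0.001, -0.004]
ft_force: [0.0, 0.6, -0.9]
width: 0.0867
grip_force: 0.0
```

drive_tool([
  [[0,0,0,0,0,0,0],[0,0,0,0,0,0,0],[0,0,0,0,0,0,0],[0,0,0,0,0,0,0],[0,0,0,0,0,0,0],[0,0,0,0,0,0,0],[0,0,0,0,0,0,0],[0,0,0,0,0,0,0],[0,0,0,0,0,0,0],[0,0,0,0,0,0,0]],
])

```text
time: 23.55
ee_pos: [0.5402, -0.1797, 0.2079]
eef_rot: [0.031, 1.0, 0.002, -0.0]
ft_force: [-2.1, 7.5, 1.7]
width: 0.0176
grip_force: 12.0
```

drive_tool([
  [[0,0,0,0,0,0,0],[0,0,0,0,0,0,0],[0,0,0,0,0,0,0],[0,0,0,0,0,0,0]],
])

```text
time: 23.95
ee_pos: [0.5402, -0.1798, 0.2079]
eef_rot: [0.031, 1.0, 0.002, -0.0]
ft_force: [-1.6, 8.7, 2.2]
width: 0.0178
grip_force: 12.0
```

drive_tool([
  [[0.025,-0.0075,0,0,0,0,0],[0.0235,-0.0115,0,0,0,0,0],[0.0215,-0.015,0,0,0,0,0],[0.019,-0.0185,0,0,0,0,0],[0.016,-0.021,0,0,0,0,0],[0.0125,-0.023,0,0,0,0,0],[0.009,-0.025,0,0,0,0,0],[0.005,-0.026,0,0,0,0,0],[0,0,0,0,0,0,0],[0,0,0,0,0,0,0]],
])

```text
time: 24.95
ee_pos: [0.3978, -0.3219, 0.2078]
eef_rot: [0.033, 0.999, 0.0, -0.001]
ft_force: [-7.6, 0.1, 2.9]
width: 0.0174
grip_force: 12.0
```

```bash
python3 - <<'E'
from h import *
im=save("top","t10.png"); s=r.read_state(); print(s["ee_pos"],s["ft_force"],s["width"],s["grip_force"])
for q,z in dict(lamp_knob=.22,lamp_hinge=.18).items():
    for d in r.place_of("top",q)[:1]: print(q,d["conf"],np.round(d["at"]),world(cam("top"),d["at"],z))
E
```

```text
[ 0.39789853 -0.32135735  0.20776943] [-7.87770673  0.00997684  2.71706902] 0.017800353892918553 12.000119250733405
lamp_knob 0.78 [378. 277.] [ 0.39457371 -0.32669565  0.22      ]
lamp_hinge 0.65 [377. 211.] [ 0.56456398 -0.34898288  0.18      ]
```

drive_tool([
  [[0,0,0,0,0,0,1],[0,0,0,0,0,0,1],[0,0,0,0,0,0,1],[0,0,0,0,0,0,1],[0,0,0,0,0,0,1],[0,0,-0.04,0,0,0,1],[0,0,-0.04,0,0,0,1],[0,0,-0.01,0,0,0,1],[0,0,0,0,0,0,1],[0,0,0,0,0,0,1]],
])

```text
time: 26.1
ee_pos: [0.3991, -0.3209, 0.2969]
eef_rot: [0.032, 0.999, 0.0, -0.0]
ft_force: [1.1, 0.7, -1.1]
width: 0.0853
grip_force: 0.0
```

```bash
python3 - <<'E'
from h import *
im=save("top","t11.png"); s=r.read_state(); print(s["ee_pos"],s["joint_positions"].round(2)); print(tool()[1].as_matrix()[:,0])
for n in("top","scene"):
  if n=="scene": save(n,"s11.png")
  for q,z in dict(lamp_knob=.22,lamp_hinge=.18,dock=0,cover_hinge=.106,cover_edge=.236,tray=.04).items():
    for d in r.place_of(n,q)[:1]: print(q,d["conf"],np.round(d["at"]),world(cam(n),d["at"],z))
m,h=masks(im);print(rect(cam("top"),m["tray"],.06))
E
```

```text
[ 0.39891917 -0.32084044  0.2964998 ] [ 0.07  0.04  0.54  1.66 -0.02  1.45  2.12]
[-0.99797503  0.06357836  0.00190428]
lamp_knob 0.69 [378. 273.] [ 0.40440067 -0.32678523  0.22      ]
lamp_hinge 0.76 [373. 211.] [ 0.56398766 -0.33791864  0.18      ]
dock 0.95 [292. 210.] [ 0.58232312 -0.14851362  0.        ]
cover_hinge 0.72 [297. 183.] [ 0.65035467 -0.14640125  0.106     ]
cover_edge 0.74 [309. 166.] [ 0.6696184  -0.15444915  0.236     ]
tray 0.94 [188. 202.] [0.60056335 0.17262576 0.04      ]
lamp_knob 0.66 [198.  95.] [ 0.39260973 -0.34153176  0.22      ]
lamp_hinge 0.6 [167. 133.] [ 0.55666146 -0.35411142  0.18      ]
dock 0.73 [225. 201.] [ 0.58746729 -0.13495704  0.        ]
cover_hinge 0.66 [207. 196.] [ 0.65663265 -0.14410379  0.106     ]
cover_edge 0.88 [196. 170.] [ 0.67336104 -0.15082536  0.236     ]
tray 0.74 [225. 201.] [ 0.60944377 -0.1152263   0.04      ]
(array([0.6025, 0.1749]), array([246. , 111.5]), np.float64(1.473))
```

drive_tool([
  [[-0.0125,0.046,0,0,0,0,1],[-0.0125,0.046,0,0,0,0,1],[-0.0125,0.046,0,0,0,0,1],[-0.0125,0.046,0,0,0,0,1],[-0.0125,0.046,0,0,0,0,1],[-0.0125,0.046,0,0,0,0,1],[-0.0125,0.046,0,0,0,0,1],[-0.0125,0.046,0,0,0,0,1],[-0.0125,0.046,0,0,0,0,0.7],[-0.0125,0.046,0,0,0,0,0.7]],
])

```text
time: 27.8
ee_pos: [0.5538, 0.1318, 0.2981]
eef_rot: [0.032, 0.999, 0.0, 0.0]
ft_force: [1.1, -0.6, -1.0]
width: 0.0781
grip_force: 0.0
```

drive_tool([
  [[-0.0125,0.046,0,0,0,0,0.7],[-0.0125,0.046,0,0,0,0,0.7],[-0.0125,0.046,0,0,0,0,0.7],[-0.0125,0.046,0,0,0,0,0.7],[-0.0125,0.046,0,0,0,0,0.7],[0,0,0,0,0,0.145,0.7],[0,0,0,0,0,0.145,0.7],[0,0,0,0,0,0.145,0.7],[0,0,0,0,0,0.145,0.7],[0,0,0,0,0,0.145,0.7]],
])

```text
time: 28.8
ee_pos: [0.6304, 0.3555, 0.2977]
eef_rot: [0.387, 0.922, -0.0, -0.0]
ft_force: [-0.2, -1.2, -0.2]
width: 0.0608
grip_force: 0.0
```

drive_tool([
  [[0,0,0,0,0,0.145,0.7],[0,0,0,0,0,0.145,0.7],[0,0,0,0,0,0.145,0.7],[0,0,0,0,0,0.145,0.7],[0,0,0,0,0,0.145,0.7],[0,0,0,0,0,0.145,0.7],[0,0,0,0,0,0,0.7],[0,0,0,0,0,0,0.7],[0,0,0,0,0,0,0.7]],
])

```text
time: 29.7
ee_pos: [0.6304, 0.3554, 0.298]
eef_rot: [0.736, 0.677, -0.0, -0.0]
ft_force: [-0.7, -0.5, 0.5]
width: 0.0609
grip_force: 0.0
```

```bash
python3 - <<'E'
from h import *
s=r.read_state(); print(s["ee_pos"],s["joint_positions"].round(2)); print(tool()[1].as_matrix().round(3))
save("wrist","w12.png"); c=cam("wrist")
for q in("tray","sander","squeegee","block"):
    for d in r.place_of("wrist",q)[:1]: print(q,d["conf"],np.round(d["at"]),world(c,d["at"],.045))
E
```

```text
[0.63041401 0.35540381 0.29796053] [-0.75  0.55  0.3   1.02 -0.16  1.58 -0.58]
[[ 0.084  0.996 -0.   ]
 [ 0.996 -0.084  0.   ]
 [ 0.    -0.    -1.   ]]
sander 0.97 [248. 263.] [0.6055316  0.19248694 0.045     ]
squeegee 0.77 [245. 232.] [0.60614007 0.24893876 0.045     ]
block 0.55 [250. 296.] [0.60278344 0.12638989 0.045     ]
```

View pics/w12.png

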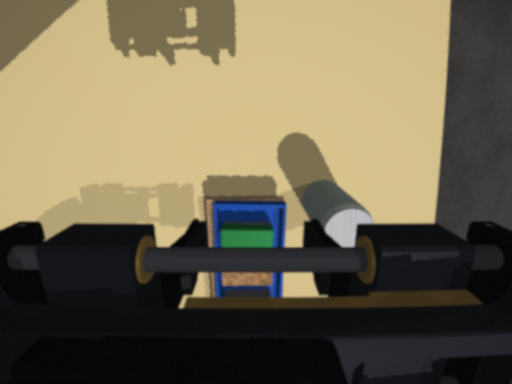

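Pieces are still in the tray: rear rim at (213–285, 201), tumbler at (340,215). The tumbler and cover limit the gripper body, so I'll push with two fingers, offset 20 mm toward the robot and tilted back.

drive_tool([
  [[-0.011,-0.03,0,0,0,0.013,0.7],[0,0,0,0,-0.149,0,0.7],[0,0,0,0,-0.149,0,0.7],[0,0,0,0,0,0,0.7],[0.011,0,0.036,0,0,0,0.7],[0.011,0,0.036,0,0,0,0.7],[0.011,0,0.036,0,0,0,0.7],[0.011,0,0.036,0,0,0,0.7],[0,0,0,0,0,0,0.7],[0,0,0,0,0,0,0.7]],
])

```text
time: 30.95
ee_pos: [0.5998, 0.3467, 0.1485]
eef_rot: [0.734, 0.663, -0.11, 0.1]
ft_force: [-0.3, 0.3, 0.4]
width: 0.0608
grip_force: 0.0
```

```bash
python3 - <<'E'
from h import *
s=r.read_state(); p=s["ee_pos"]; M=tool()[1].as_matrix(); print(p,s["width"],M.round(3))
im=save("wrist","w13.png"); c=cam("wrist"); 
C=np.array([.603,.178]); u=np.array([.0976,.9952]); v=np.array([.9952,-.0976]); d=p[:2]-C; print("tray coords",d@v,d@u)
m,h=masks(im);n,l,st,_=cv2.connectedComponentsWithStats(m["tray"].astype(np.uint8));print(st[1:][st[1:,4]>200])
for q in("tumbler",):
    for d in r.place_of("wrist",q)[:1]: print(q,d["conf"],np.round(d["at"]),world(c,d["at"],0))
    print(r.find_in("wrist",q)[:1])
E
```

```text
[0.59978172 0.34670925 0.14849389] 0.0607616902551244 [[ 0.096  0.995 -0.03 ]
 [ 0.951 -0.101 -0.292]
 [-0.294  0.    -0.956]]
tray coords -0.019668859249572623 0.16758534452857818
[[ 222  200  110   48 3103]
 [ 227  271   11   26  215]
 [ 304  271   15   26  223]]
tumbler 0.89 [376. 186.] [0.74365252 0.27986988 0.        ]
[{'bbox': [347.3, 159.4, 467.5, 240.5], 'conf': 0.93}]
```

View pics/w13.png

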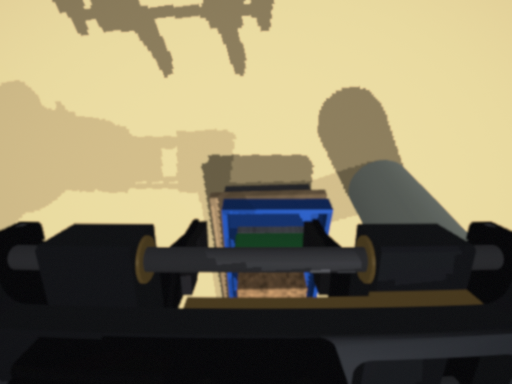

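drive_tool([
  [[0.01,0,0.032,0,0,0,0.7],[0.01,0,0.032,0,0,0,0.7],[0.0098,0,0.032,0,0,0,0.7],[0,0,0,0,0,0,0.7],[0,0,0,0,0,0,0.7],[-0.01,0,0.0031,0,0,0,0.7],[-0.01,0,0.0031,0,0,0,0.7],[0,0,0,0,0,0,0.7]],
])

```text
time: 31.9
ee_pos: [0.5987, 0.3239, 0.0488]
eef_rot: [0.735, 0.662, -0.109, 0.1]
ft_force: [0.4, 0.2, 0.3]
width: 0.0612
grip_force: 0.0
```

drive_tool([
  [[-0.007,0,0.0022,0,0,0,0.7],[-0.007,0,0.0022,0,0,0,0.7],[-0.008,0,0.0025,0,0,0,0.7],[-0.008,0,0.0025,0,0,0,0.7],[-0.008,0,0.0025,0,0,0,0.7],[-0.008,0,0.0025,0,0,0,0.7],[-0.008,0,0.0025,0,0,0,0.7],[-0.008,0,0.0025,0,0,0,0.7],[0,0,0,0,0,0,0.7]],
])

```text
time: 32.8
ee_pos: [0.5911, 0.2612, 0.0471]
eef_rot: [0.734, 0.663, -0.11, 0.099]
ft_force: [1.4, 2.1, -0.1]
width: 0.061
grip_force: 0.7
```

```bash
python3 - <<'E'
from h import *
s=r.read_state(); print(s["ee_pos"],s["ft_force"]); save("top","t14.png"); ct=cam("top"); im=save("scene","s14.png");
for d in r.place_of("scene","tray")[:1]: print(d["conf"],world(cam("scene"),d["at"],.04))
for d in r.place_of("top","tray")[:1]: print(d["conf"],world(ct,d["at"],.04))
m,h=masks(cv2.cvtColor(cv2.imread("pics/t14.png"),cv2.COLOR_BGR2RGB)); print(rect(ct,m["tray"],.06))
E
```

```text
[0.59112556 0.26117909 0.04705867] [ 1.42099917  2.08925892 -0.0726415 ]
0.59 [0.59944512 0.11893076 0.04      ]
0.85 [0.59956299 0.11026429 0.04      ]
(array([0.5953, 0.1239]), array([247. , 111.6]), np.float64(1.456))
```

drive_tool([
  [[-0.01,0,0.0031,0,0,0,0.7],[-0.01,0,0.0031,0,0,0,0.7],[-0.01,0,0.0031,0,0,0,0.7],[-0.01,0,0.0031,0,0,0,0.7],[-0.01,0,0.0031,0,0,0,0.7],[-0.01,0,0.0031,0,0,0,0.7],[-0.01,0,0.0031,0,0,0,0.7],[-0.01,0,0.0031,0,0,0,0.7],[0,0,0,0,0,0,0.7]],
])

```text
time: 33.9
ee_pos: [0.5826, 0.1757, 0.0467]
eef_rot: [0.734, 0.662, -0.111, 0.1]
ft_force: [0.2, -0.2, 0.5]
width: 0.0609
grip_force: 0.0
```

```bash
python3 - <<'E'
from h import *
s=r.read_state(); print(s["ee_pos"],s["ft_force"]); im=save("top","t15.png"); ct=cam("top"); 
for d in r.place_of("top","tray")[:1]: print(d["conf"],world(ct,d["at"],.04))
m,h=masks(im); print(rect(ct,m["tray"],.06))
im=save("scene","s15.png")[110:270,160:400]; cv2.imwrite("pics/s15c.png",cv2.resize(cv2.cvtColor(im,cv2.COLOR_RGB2BGR),(800,533),interpolation=2))
E
```

```text
[0.58256027 0.17573902 0.0466519 ] [ 0.2312189  -0.22936187  0.50070694]
0.62 [0.58843882 0.02586526 0.04      ]
(array([0.5878, 0.0375]), array([246. , 113.7]), np.float64(1.455))
```

View pics/s15c.png

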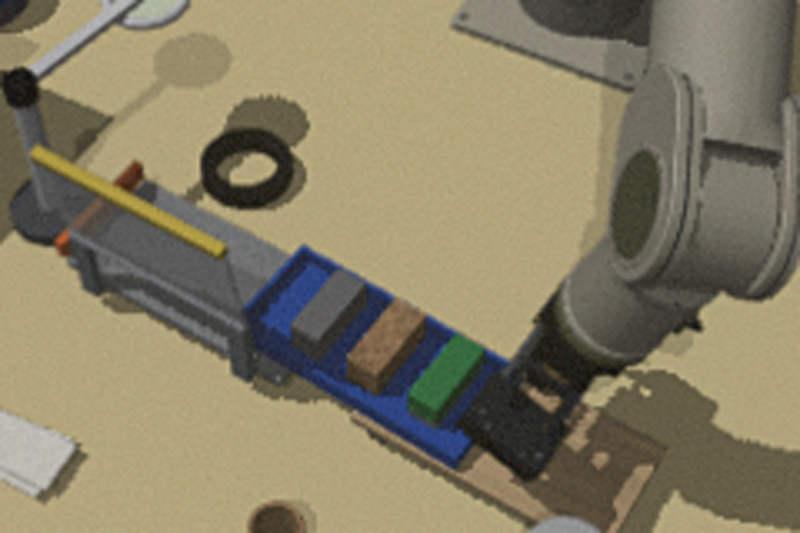

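drive_tool([
  [[-0.01,0,0.0031,0,0,0,0.7],[-0.01,0,0.0031,0,0,0,0.7],[-0.01,0,0.0031,0,0,0,0.7],[-0.01,0,0.0031,0,0,0,0.7],[-0.01,0,0.0031,0,0,0,0.7],[-0.01,0,0.0031,0,0,0,0.7],[-0.01,0,0.0031,0,0,0,0.7],[-0.01,0,0.0031,0,0,0,0.7],[-0.01,0,0.0031,0,0,0,0.7],[0,0,0,0,0,0,0.7]],
])

```text
time: 35.05
ee_pos: [0.5729, 0.0821, 0.0464]
eef_rot: [0.734, 0.662, -0.111, 0.1]
ft_force: [0.3, -1.2, 0.3]
width: 0.0611
grip_force: 0.0
```

```bash
python3 - <<'E'
from h import *
s=r.read_state(); print(s["ee_pos"],s["ft_force"]); im=save("top","t16.png"); ct=cam("top"); 
m,h=masks(im); print(rect(ct,m["tray"],.06))
for n in("top","scene"):
  if n=="scene": save(n,"s16.png")
  for q,z in dict(cover_hinge=.106,cover_edge=.236,tray=.04).items():
    for d in r.place_of(n,q)[:1]: print(q,d["conf"],np.round(d["at"]),world(cam(n),d["at"],z))
E
```

```text
[0.57285845 0.08205477 0.04636003] [ 0.25096489 -1.1533241   0.30714961]
(array([ 0.5784, -0.0556]), array([248.2, 113.3]), np.float64(1.456))
cover_hinge 0.91 [299. 186.] [ 0.6408227  -0.15085393  0.106     ]
cover_edge 0.84 [308. 166.] [ 0.66959062 -0.15242149  0.236     ]
tray 0.63 [267. 211.] [ 0.57669882 -0.06647967  0.04      ]
cover_edge 0.65 [198. 170.] [ 0.66993908 -0.14532055  0.236     ]
tray 0.8 [246. 205.] [ 0.58988718 -0.04980433  0.04      ]
```

drive_tool([
  [[-0.01,0,0.0031,0,0,0,0.7],[-0.01,0,0.0031,0,0,0,0.7],[-0.01,0,0.0031,0,0,0,0.7],[-0.01,0,0.0031,0,0,0,0.7],[-0.01,0,0.0031,0,0,0,0.7],[-0.01,0,0.0031,0,0,0,0.7],[-0.01,0,0.0031,0,0,0,0.7],[-0.005,0,0.0015,0,0,0,0.7],[0,0,0,0,0,0,0.7]],
])

```text
time: 36.35
ee_pos: [0.565, 0.0051, 0.0462]
eef_rot: [0.734, 0.662, -0.11, 0.1]
ft_force: [-0.4, 0.7, 0.8]
width: 0.0608
grip_force: 0.2
```

drive_tool([
  [[-0.004,0,0.0012,0,0,0,0.7],[-0.004,0,0.0012,0,0,0,0.7],[0,0,0,0,0,0,0.7]],
])

```text
time: 36.65
ee_pos: [0.5644, -0.0017, 0.0461]
eef_rot: [0.734, 0.663, -0.11, 0.1]
ft_force: [1.0, 3.7, 1.4]
width: 0.0606
grip_force: 1.6
```

```bash
python3 - <<'E'
from h import *
s=r.read_state(); print(s["ee_pos"],s["ft_force"]); im=save("top","t17.png"); ct=cam("top"); 
m,h=masks(im); print(rect(ct,m["tray"],.06))
o=m["orange"].copy(); o[:, :325]=0;o[:,350:]=0;o[:180]=0;o[245:]=0; print(o.sum(),rect(ct,o,.061))
E
```

```text
[ 0.56439678 -0.00165538  0.04609093] [1.04644249 3.68575259 1.42310922]
(array([ 0.5709, -0.1388]), array([247.3, 113.7]), np.float64(1.462))
0 None
```

drive_tool([
  [[-0.004,0,0.0012,0,0,0,0.7],[0,0,0,0,0,0,0.7],[0,0,0,0,0,0,0.7]],
])

```text
time: 37.0
ee_pos: [0.564, -0.0057, 0.046]
eef_rot: [0.734, 0.663, -0.11, 0.1]
ft_force: [1.6, 2.9, 1.9]
width: 0.0609
grip_force: 2.0
```

drive_tool([
  [[-0.003,0,0.0009,0,0,0,0.7],[0,0,0,0,0,0,0.7],[0,0,0,0,0,0,0.7]],
])

```text
time: 37.3
ee_pos: [0.5636, -0.0089, 0.046]
eef_rot: [0.734, 0.663, -0.11, 0.1]
ft_force: [1.4, 4.4, 1.3]
width: 0.0611
grip_force: 2.3
```

drive_tool([
  [[-0.004,0,0.0012,0,0,0,0.7],[0,0,0,0,0,0,0.7],[0,0,0,0,0,0,0.7]],
])

```text
time: 37.6
ee_pos: [0.5632, -0.0128, 0.046]
eef_rot: [0.734, 0.663, -0.11, 0.099]
ft_force: [1.5, 4.3, 1.6]
width: 0.0611
grip_force: 2.7
```

drive_tool([
  [[-0.003,0,0.0009,0,0,0,0.7],[0,0,0,0,0,0,0.7],[0,0,0,0,0,0,0.7]],
])

```text
time: 37.9
ee_pos: [0.5632, -0.0132, 0.046]
eef_rot: [0.733, 0.664, -0.109, 0.099]
ft_force: [1.2, 12.2, 3.1]
width: 0.0609
grip_force: 6.3
```

```bash
python3 - <<'E'
from h import *
s=r.read_state(); print(s["ee_pos"],s["ft_force"]); im=save("top","t18.png"); ct=cam("top"); 
m,h=masks(im); print(rect(ct,m["tray"],.06))
im=im[150:270,220:400]; cv2.imwrite("pics/t18c.png",cv2.resize(cv2.cvtColor(im,cv2.COLOR_RGB2BGR),(800,533),interpolation=2))
E
```

```text
[ 0.56318644 -0.01324101  0.04603757] [ 1.21542792 12.15047381  3.1248719 ]
(array([ 0.5696, -0.1508]), array([246. , 113.9]), np.float64(1.461))
```

View pics/t18c.png

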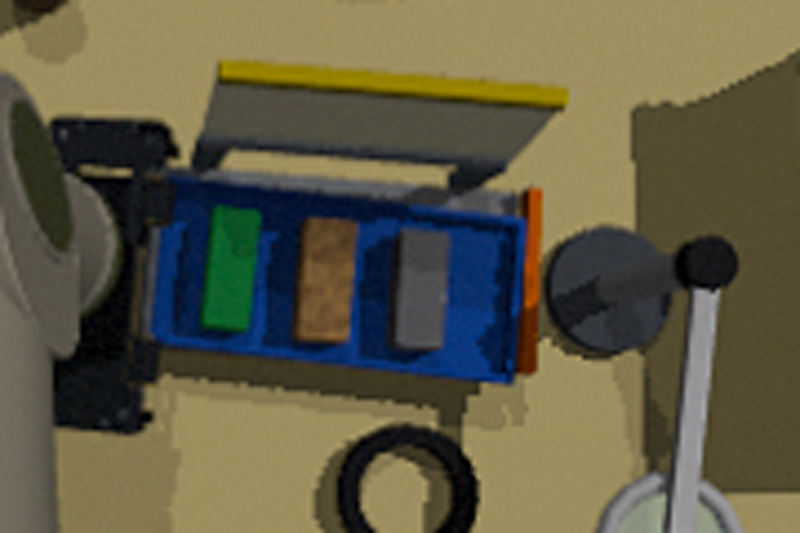

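Contact force jumped to 12 N. The picture shows the tray at the stop (520,300), square, about 12 mm off-centre toward the robot, with the pieces in place. Next I'll retreat, close the fingers and go round behind the cover.

drive_tool([
  [[0.0095,0,-0.003,0,0,0,0.7],[0.019,0,-0.006,0,0,0,0.7],[0.029,0,-0.009,0,0,0,0.7],[-0.013,0,-0.042,0,0,0,0],[-0.013,0,-0.042,0,0,0,0],[-0.013,0,-0.042,0,0,0,0],[-0.013,0,-0.042,0,0,0,0],[-0.013,0,-0.042,0,0,0,0],[-0.013,0,-0.042,0,0,0,0],[0,0,0,0,0,0,0]],
])

```text
time: 38.95
ee_pos: [0.5706, 0.0435, 0.3159]
eef_rot: [0.734, 0.663, -0.107, 0.101]
ft_force: [-0.3, 0.3, -0.0]
width: 0.0127
grip_force: 0.0
```

drive_tool([
  [[0,0,0,0,0.149,0,0],[0,0,0,0,0.149,0,0],[0,0,0,0,0,0,0],[0,0,0,0,0,0,0]],
])

```text
time: 39.35
ee_pos: [0.5685, 0.0421, 0.3099]
eef_rot: [0.743, 0.67, -0.001, 0.0]
ft_force: [-0.1, 0.6, 0.8]
width: 0.0003
grip_force: 0.0
```

```bash
python3 - <<'E'
from h import *
s=r.read_state(); print(s["ee_pos"],s["width"],tool()[1].as_matrix().round(3)); im=save("top","t19.png"); ct=cam("top"); 
m,h=masks(im); print(rect(ct,m["tray"],.06)); 
y=m["yellow"].copy(); y[:140]=0; y[200:]=0; y[:,:250]=0; print(y.sum(),rect(ct,y,.236))
for n in("top","scene"):
  if n=="scene": save(n,"s19.png")
  for q,z in dict(dock=0,cover_hinge=.106,cover_edge=.236,lamp_knob=.22,tray=.04).items():
    for d in r.place_of(n,q)[:1]: print(q,d["conf"],np.round(d["at"]),world(cam(n),d["at"],z))
E
```

```text
[0.56846536 0.04212676 0.30985131] 0.00027804553976144505 [[ 0.103  0.995 -0.001]
 [ 0.995 -0.103 -0.002]
 [-0.002 -0.001 -1.   ]]
(array([ 0.5672, -0.1684]), array([209.1, 113.2]), np.float64(1.468))
300 (array([ 0.6652, -0.153 ]), array([198. ,  10.1]), np.float64(1.502))
cover_hinge 0.78 [297. 187.] [ 0.63846819 -0.14706588  0.106     ]
cover_edge 0.7 [309. 167.] [ 0.66783402 -0.15516758  0.236     ]
lamp_knob 0.68 [380. 273.] [ 0.40333811 -0.3324402   0.22      ]
tray 0.71 [297. 213.] [ 0.56905785 -0.15634783  0.04      ]
dock 0.8 [225. 200.] [ 0.58317696 -0.138081    0.        ]
cover_hinge 0.86 [210. 194.] [ 0.64581252 -0.13918416  0.106     ]
cover_edge 0.65 [194. 170.] [ 0.67609026 -0.15285641  0.236     ]
lamp_knob 0.66 [199.  96.] [ 0.39378448 -0.33708513  0.22      ]
tray 0.72 [223. 190.] [ 0.57413505 -0.14494916  0.04      ]
```

drive_tool([
  [[-0.036,0.037,0,0,0,0,0],[-0.036,0.037,0,0,0,0,0],[-0.036,0.037,0,0,0,0,0],[-0.036,0.037,0,0,0,0,0],[-0.036,0.037,0,0,0,0,0],[0,0,0,0,0,0,0],[0,0,0,0,0,0,0],[0,0,0.048,0,0,0,0],[0,0,0.048,0,0,0,0],[0,0,0,0,0,0,0]],
])

```text
time: 40.95
ee_pos: [0.7263, -0.1453, 0.2079]
eef_rot: [0.741, 0.671, -0.002, -0.005]
ft_force: [-0.1, 0.9, -0.3]
width: 0.0005
grip_force: 0.0
```

drive_tool([
  [[0,0,0,0,0,0,0],[0,-0.01,0,0,0,0,0],[0,-0.01,0,0,0,0,0],[0,0,0,0,0,0,0]],
])

```text
time: 41.35
ee_pos: [0.7104, -0.1466, 0.2192]
eef_rot: [0.742, 0.671, 0.002, 0.002]
ft_force: [0.5, -0.7, 0.7]
width: 0.0003
grip_force: 0.0
```

drive_tool([
  [[0,-0.015,0.001,0,0,0,0],[0,-0.015,0.001,0,0,0,0],[0,-0.015,0.001,0,0,0,0],[0,-0.015,0.0015,0,0,0,0],[0,-0.0145,0.0015,0,0,0,0],[0,0,0,0,0,0,0]],
])

```text
time: 41.95
ee_pos: [0.6359, -0.1392, 0.2112]
eef_rot: [0.742, 0.67, 0.002, 0.001]
ft_force: [-0.0, -0.1, 0.3]
width: 0.0006
grip_force: 0.0
```

```bash
python3 - <<'E'
from h import *
s=r.read_state(); print(s["ee_pos"],s["ft_force"])
for n in("top","scene"):
  save(n,n+"20.png")
  for d in r.place_of(n,"cover_edge")[:1]: print(d["conf"],np.round(d["at"]),world(cam(n),d["at"],.23))
E
```

```text
[ 0.63586872 -0.13921877  0.21121236] [-0.02309926 -0.0840618   0.34834013]
0.95 [207. 160.] [ 0.62402401 -0.14739776  0.23      ]
```

drive_tool([
  [[0,-0.0155,0.006,0,0,0,0],[0,-0.015,0.007,0,0,0,0],[0,-0.013,0.01,0,0,0,0],[0,-0.012,0.011,0,0,0,0],[0,0,0,0,0,0,0]],
])

```text
time: 42.65
ee_pos: [0.5794, -0.1333, 0.1734]
eef_rot: [0.742, 0.67, -0.001, -0.001]
ft_force: [0.1, 0.1, 0.1]
width: 0.0004
grip_force: 0.0
```

drive_tool([
  [[0,-0.01,0.013,0,0,0,0],[0,-0.008,0.014,0,0,0,0],[0,-0.004,0.01,0,0,0,0],[0,-0.003,0.01,0,0,0,0],[0,0,0,0,0,0,0]],
])

```text
time: 43.15
ee_pos: [0.5549, -0.1307, 0.1261]
eef_rot: [0.742, 0.671, -0.001, -0.001]
ft_force: [-0.4, -0.4, 0.4]
width: 0.0008
grip_force: 0.0
```

```bash
python3 - <<'E'
from h import *
s=r.read_state(); print(s["ee_pos"],s["ft_force"])
for n in("top","scene"):
  save(n,n+"21.png")
  for d in r.place_of(n,"cover_edge")[:1]: print(d["conf"],np.round(d["at"]),world(cam(n),d["at"],.13))
E
```

```text
[ 0.55491598 -0.1306922   0.12607536] [-0.3829113  -0.42265818  0.44290808]
0.72 [229. 163.] [ 0.53134538 -0.14185804  0.13      ]
```

drive_tool([
  [[0,-0.001,0.006,0,0,0,0],[0,0,0.006,0,0,0,0],[0,0,0.004,0,0,0,0],[0,0,0,0,0,0,0],[0,0,0,0,0,0,0]],
])

```text
time: 43.85
ee_pos: [0.5543, -0.1307, 0.111]
eef_rot: [0.742, 0.671, -0.0, -0.0]
ft_force: [-1.0, -0.0, 0.9]
width: 0.0004
grip_force: 0.0
```

drive_tool([
  [[0,0,0.003,0,0,0,0],[0,0,0,0,0,0,0],[0,0,0,0,0,0,0]],
])

```text
time: 44.15
ee_pos: [0.5548, -0.1308, 0.1094]
eef_rot: [0.742, 0.67, 0.001, 0.0]
ft_force: [-4.4, 0.7, 11.3]
width: 0.0003
grip_force: 5.8
```

drive_tool([
  [[0,0,0.001,0,0,0,0],[0,0,0,0,0,0,0],[0,0,0,0,0,0,0]],
])

```text
time: 44.45
ee_pos: [0.5548, -0.1308, 0.1093]
eef_rot: [0.742, 0.67, 0.001, 0.0]
ft_force: [-9.3, 1.5, 21.0]
width: 0.0005
grip_force: 10.5
```

drive_tool([
  [[0,0,-0.02,0,0,0,0],[0,0,-0.04,0,0,0,1],[0,0,-0.045,0,0,0,1],[0,0,-0.045,0,0,0,1],[0,0,-0.045,0,0,0,1],[0,0,0,0,0,0,1],[0,0,0,0,0,0,1]],
])

```text
time: 45.15
ee_pos: [0.5548, -0.1308, 0.3031]
eef_rot: [0.742, 0.671, 0.001, 0.001]
ft_force: [-0.6, -0.3, -0.0]
width: 0.0405
grip_force: 0.0
```

```bash
python3 - <<'E'
from h import *
s=r.read_state(); print(s["ee_pos"],s["ft_force"])
for n in("top","scene"):
  im=save(n,n+"22.png")
  m,h=masks(im);
  for q,z in dict(cover_edge=.106,lamp_knob=.22,tray=.04,lamp_hinge=.18).items():
    for d in r.place_of(n,q)[:1]: print(q,d["conf"],np.round(d["at"]),world(cam(n),d["at"],z))
H=np.array([.647,-.147]);dx=np.array([.995,-.1])
for n in("top","scene"): print(n,[pix(cam(n),np.r_[H-dx*.13*np.cos(f),.106+.13*np.sin(f)]).round(1) for f in(0,.1,.2)])
E
```

```text
[ 0.55480416 -0.13084049  0.30306849] [-0.62809534 -0.28828451 -0.01340898]
cover_edge 0.57 [296. 226.] [ 0.52783984 -0.14278941  0.106     ]
tray 0.58 [230. 146.] [0.77625799 0.04913147 0.04      ]
cover_edge 0.66 [232. 166.] [ 0.52034502 -0.14186478  0.106     ]
lamp_knob 0.91 [199.  95.] [ 0.39257463 -0.34034968  0.22      ]
tray 0.66 [223. 188.] [ 0.56746875 -0.15229428  0.04      ]
lamp_hinge 0.72 [168. 136.] [ 0.56405976 -0.34232774  0.18      ]
top [array([293.3, 229.4]), array([294.1, 229. ]), array([294.9, 228.1])]
scene [array([234.3, 165.9]), array([233.9, 163.3]), array([233.3, 160.9])]
```

drive_tool([
  [[-0.041,-0.027,0,0,0,0,1],[-0.041,-0.027,0,0,0,0,1],[-0.041,-0.027,0,0,0,0,1],[-0.041,-0.027,0,0,0,0,1],[-0.042,-0.0275,0,0,0,0,1],[0,0,0,0,0,0,1],[0,0,0,0,0,0,1],[0,0,0,0,0,0,1]],
])

```text
time: 46.45
ee_pos: [0.3997, -0.3209, 0.302]
eef_rot: [0.741, 0.671, 0.0, -0.0]
ft_force: [0.0, 0.3, -0.1]
width: 0.087
grip_force: 0.0
```

```bash
python3 - <<'E'
from h import *
s=r.read_state(); print(s["ee_pos"],s["width"]); im=save("wrist","w23.png"); c=cam("wrist")
for d in r.place_of("wrist","lamp_knob")[:1]: print(d["conf"],np.round(d["at"]),world(c,d["at"],.22))
m,h=masks(im); ys,xs=np.where(m["red"]); print(len(xs),xs.min(),xs.max(),ys.min(),ys.max(), world(c,(np.median(xs),np.median(ys)),.22),pix(c,(.398,-.3215,.22)))
E
```

```text
[ 0.39971365 -0.3208929   0.30201037] 0.08702560215096897
263 249 356 195 379 [ 0.40340453 -0.32620379  0.22      ] [251.7292785  199.73956435]
```

drive_tool([
  [[0,0,0.047,0,0,0,1],[0,0,0.047,0,0,0,1],[0,0,0,0,0,0,1],[0,0,0,0,0,0,0],[0,0,0,0,0,0,0],[0,0,0,0,0,0,0],[0,0,0,0,0,0,0],[0,0,0,0,0,0,0],[0,0,0,0,0,0,0],[0,0,0,0,0,0,0]],
], squeeze=12)

```text
time: 47.55
ee_pos: [0.3989, -0.3219, 0.2083]
eef_rot: [0.742, 0.67, 0.0, 0.0]
ft_force: [0.3, 0.7, -1.3]
width: 0.039
grip_force: 0.0
```

drive_tool([
  [[0,0,0,0,0,0,0],[0,0,0,0,0,0,0],[0,0,0,0,0,0,0],[0,0,0,0,0,0,0],[0,0,0,0,0,0,0],[0,0,0,0,0,0,0],[0,0,0,0,0,0,0]],
])

```text
time: 48.25
ee_pos: [0.4013, -0.3217, 0.2083]
eef_rot: [0.741, 0.671, 0.001, 0.002]
ft_force: [11.9, -3.4, -6.7]
width: 0.0176
grip_force: 12.0
```

drive_tool([
  [[0.027,0.0035,0,0,0,0,0],[0.026,0.0075,0,0,0,0,0],[0.0245,0.0115,0,0,0,0,0],[0.022,0.0155,0,0,0,0,0],[0.0195,0.0185,0,0,0,0,0],[0.016,0.0215,0,0,0,0,0],[0.0125,0.024,0,0,0,0,0],[0.0085,0.0255,0,0,0,0,0],[0.0045,0.0265,0,0,0,0,0],[0,0,0,0,0,0,0]],
])

```text
time: 49.25
ee_pos: [0.5714, -0.1757, 0.208]
eef_rot: [0.741, 0.672, 0.0, 0.0]
ft_force: [1.2, 6.9, 3.5]
width: 0.0177
grip_force: 12.0
```

drive_tool([
  [[0,0,0,0,0,0,0],[0,0,0,0,0,0,1],[0,0,0,0,0,0,1],[0,0,0,0,0,0,1],[0,0,0,0,0,0,1],[0,0,0,0,0,0,1],[0,0,-0.03,0,0,0,1],[0,0,-0.05,0,0,0,1],[0,0,-0.03,0,0,0,1],[0,0,0,0,0,0,1]],
])

```text
time: 50.25
ee_pos: [0.5697, -0.1787, 0.3229]
eef_rot: [0.742, 0.67, 0.002, 0.003]
ft_force: [-0.2, -1.0, -0.6]
width: 0.081
grip_force: 0.0
```

drive_tool([
  [[0.04,-0.02,0,0,0,0,1],[0.04,-0.02,0,0,0,0,1],[0.04,-0.02,0,0,0,0,1],[0.04,-0.02,0,0,0,0,1],[0.04,-0.02,0,0,0,0,1],[0.04,-0.02,0,0,0,0,1],[0.04,-0.02,0,0,0,0,1],[0.04,-0.02,0,0,0,0,1],[0,0,0,0,0,0,1],[0,0,0,0,0,0,1]],
])

```text
time: 51.25
ee_pos: [0.4409, 0.1572, 0.3175]
eef_rot: [0.741, 0.671, -0.0, 0.0]
ft_force: [1.0, -0.3, 0.9]
width: 0.0872
grip_force: 0.0
```

```bash
python3 - <<'E'
from h import *
s=r.read_state(); print(s["ee_pos"],s["ft_force"])
for n in("top","scene"):
  im=save(n,n+"24.png"); c=cam(n)
  m,h=masks(im); 
  for q,z in dict(cover_edge=.106,lamp_knob=.22,tray=.04,squeegee=.045,sander=.045,block=.045,tumbler=0,core=0,tape=0).items():
    for d in r.place_of(n,q)[:1]: print(n,q,round(d["conf"],2),np.round(d["at"]),world(c,d["at"],z).round(3))
E
```

```text
[0.4409406  0.15722226 0.31754626] [ 1.00421986 -0.29394197  0.93997555]
top cover_edge 0.64 [298. 229.] [ 0.52  -0.148  0.106]
top lamp_knob 0.81 [318. 211.] [ 0.559 -0.178  0.22 ]
top squeegee 0.27 [158. 158.] [0.733 0.266 0.045]
top tumbler 0.63 [160. 159.] [0.743 0.269 0.   ]
top core 0.55 [230. 146.] [0.787 0.049 0.   ]
top tape 0.61 [310. 259.] [ 0.431 -0.2    0.   ]
scene cover_edge 0.55 [234. 166.] [ 0.517 -0.134  0.106]
scene lamp_knob 0.88 [208. 145.] [ 0.569 -0.184  0.22 ]
scene tray 0.85 [220. 188.] [ 0.573 -0.157  0.04 ]
scene squeegee 0.48 [244. 202.] [ 0.587 -0.059  0.045]
scene tumbler 0.96 [323. 302.] [0.746 0.284 0.   ]
scene core 0.83 [244. 277.] [0.787 0.057 0.   ]
scene tape 0.55 [236. 163.] [ 0.428 -0.192  0.   ]
```

```bash
python3 -c "
from bench import r
print(r.close_job())"
```

```text
the job is handed in; nothing more can be done
None
```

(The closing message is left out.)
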